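# Push the vial carrier round the bend and latch it in the dock

## Robot

A 6-joint arm with a two-finger parallel gripper is mounted at the origin on a cart in front of the work surface, level with it; the furniture and walls round the work are solid. World frame = base frame: x ahead of the robot, y to its left, z up, the work surface at z = 0. Lengths are in mm, angles in rad, forces in N, time in s.
With the tool pointing down it reaches from about 325 to 875 mm from the base axis. Payload 4.4 kg.
Tool frame: the origin (TCP) lies midway between the tips of the shut fingers; the grasp point (between the pads) lies manip.pinch_z behind it (manip.pinch_z is the distance from the TCP to the grasp point, in mm); z points along the fingers, y is the line along which they close (so a half turn about z gives the same grasp; the last joint's range is limited). The gripper opens to 85 mm and grips with 20 to 120 N. Pads are 22 mm wide; open, the fingers measure 114 mm over their backs; the gripper's body (76 mm by 85 mm) begins 54 mm behind the grasp point. The pads swing forward as they close: fully open they stand 13 mm farther back than shut.
Start: joints at [1.159, 0.207, 1.542, -0, 1.393, -0.15], TCP at [148.276, 555.555, 231.282] pointing down, gripper open.
Joint ranges: [-2.73, 2.73], [-0.86, 2.22], [0.23, 2.46], [-1.11, 4.25], [0.08, 2.63], [-2.82, 2.82]. Speed limits (rad/s): [2.79, 2.79, 3.14, 3.14, 3.14, 3.14].

## Interface

Orientations are given as a rotation vector (axis times angle).
In Python, from bench import manip gives the robot as it stands.
- The arm moves only by the tool step_arm, never from a script. Its arguments are lists of equal length, an entry for each row: "dp": the shift along the tool's x, y, z in mm, a list of three; "roll": the turn about the tool's z in degrees. In form: {"dp": [[x, y, z], ...], "roll": [roll, ...]}. A call has 1 to 8 rows; each row shifts and turns the commanded pose from where the row before left it, along the tool's axes as they then stand; what a row does not reach is not made up. A row lasts 1/10 s, in which the tool goes at most 50 mm and 8.59 degrees, less where a joint would pass 70% of its speed; a pose out of reach is approached as far as the arm can. A call with a gripper value outside its range is refused whole. "gripper" is the opening, from -1 (shut) to 1 (fully open), so that 0 is half open, set as the call begins (left out, the last holds). The fingers move at their own pace and stop on an object; "force" is the grip in N (left out, the last holds). Time passes only in rows, so rows that do not move let the fingers close. It gives the time, the measured TCP pose, the force, the opening and the grip force at its end, in the units of the state.
- manip.state(): the state, without advancing time (a new reading comes with each control period).
- manip.capture(name): name is "scene" or "top" or "wrist"; returns a dict with "color" (480x640x3 uint8, red, green, blue), "range_z" (480x640 float32, mm along the optical axis (not along the pixel's ray), 0 where there is no reading), "vfov" (degrees; the focal length in pixels is half the picture's height over the tangent of half this angle, whatever the lens; pixels are square), "cx", "cy" (the principal point, pixels), "rvec" (rotation vector, rad) and "tvec" (3), from world to camera coordinates, as OpenCV has them. Camera axes: x right, y down, z forward; pixel columns grow to the right and rows downward; lengths in mm; the calibration is good to about 2 mm. A picture is of the moment at which its call begins.
- manip.close_job(): hands the job in; it is judged then, once.
Trained networks look in a picture, given as the dict that the camera call returned (one of the last four; its "shot" number tells which), for a name from the list of things; names that differ only in an ending like _2 or _b are one class to them, and where a whole thing is asked for, a point or a joint stands for the part that bears it (a point fixed in the world has none). Each returns a list of dicts, best first, with "p" (0 to 1); they miss things now and then, are a little off and sometimes report something else, mostly with a low value. They report only what shows in the picture. A call takes as long as a camera call. They do not tell look-alikes from the thing itself.
- manip.recognise(label, picture): "location" ([x, y, z] in mm, in world coordinates, good to about 4 mm: the middle of the surface that is visible of it).
- manip.trace(label, picture): "mask" (480x640 bool, what is visible of it).
The state is a dict: "t": time; "qpos": joint angles; "joint_vel": joint speeds; "joint_efforts": joint torques, N m; "ee_pos": TCP position; "ee_rot": TCP orientation; "ft_force": force on the tool from outside, world axes, zero at the start; "ft_torque": the same for the moment, N m; "opening": opening from 0.0 (shut) to 1.0 (fully open); "finger_force": force on a finger pad.
Only numpy, scipy, OpenCV 4.12 (cv2) and the standard library are available. Lean on these libraries where they do the work, as an engineer would, in place of code of your own. Each camera call takes 0.05 s, during which the arm holds its last target. There are 200 camera calls.

## Task

The sample carrier on the guide track has to go to the dock: push it along the track, round the bend and on against the dock's spring buffer until the latch bolt snaps out behind the carrier's side ear, then let go so that it stays latched. Push steadily on the carrier and do not ram it, keep off its vial so that it stays standing in its hole, and leave the other things on the bench where they are.

Things in the scene. Friction and masses are not known exactly. Their poses are not given: they have to be found in the camera images.
- track: L-shaped aluminium guide track on short feet. Origin on the worktop, z = 0, at the bend's centre of curvature. Lane centre line in its frame (mm): infeed leg x = -70, from y = -95 to 0, travelled towards +y; quarter circle of radius 70 about the origin to (0, 70), turning right; exit leg y = 70, from x = 0 to 215, travelled towards +x. Rail tops are 30 above the worktop; their lips hold the carrier down.
- track_entry (a point): Point on the lane's centre line where the infeed leg ends and the bend begins, on top of the base plate, 16 mm above the worktop. The two rails stand 42 mm apart all along the lane. The case's thin white hose that runs under the track and arches over it does not hinder.
- track_exit (a point): Point on the lane's centre line where the bend ends and the exit leg begins. The dock is clamped over the exit leg: the front of its grey housing (80 mm wide, 81 mm high, black knob on top) lies 125 to 175 mm past this point; just where differs each time and is not reported: find it by touch or sight.
- carrier: Grey carrier, 96 mm long, 78 mm wide; deck 34 to 60 mm above the worktop, over the rails. Rides on two 40 mm discs, 44 mm apart along its length, captive between the rails (1 mm play a side). Origin midway between the discs, 16 mm above the worktop; x forward along its travel, z up. Two vial holes in its front half; the vial rises to 104 mm; the rear 50 mm is bare. 0.2 to 0.4 kg laden; slides with a few newtons.
- push_face (a point): Centre of the carrier's flat rear face, 49 mm behind its origin and 47 mm above the worktop: the place to push, straight along the carrier's length. Pushed far off its middle or across the lane, the carrier wedges between the rails.
- bolt (a joint): Spring latch bolt on the dock, on the lane's inner (right) side, 43 mm above the worktop; m, 0 = out (start), 0.009 = pushed back. The carrier's steel ear (6 mm proud, 20 to 44 mm ahead of its origin) presses it back about 5 mm by its bevel with 1 to 2 N; it snaps out behind the ear. Its housing is 63 mm high and stays 48 mm off the lane's centre line.
- buffer (a joint): Rubber-tipped spring pin, 22 mm out of the dock's housing towards the bend, 47 mm above the worktop; m, 0 = out (start), 0.014 = pressed in to its hard stop. 2 N at first touch, 4 N at the stop. The bolt snaps out behind the ear at about 0.009; with friction that takes a push of 7 to 15 N in all. Latched and let go it stays about 0.008 in, the carrier's origin about 62 mm before the housing.
- sample_vial: Glass vial with blue screw cap, 28 mm across, 64 mm high, standing loose in the carrier's left hole (22 mm ahead of the carrier's origin, 18 mm to its left, 22 mm deep); the right hole is empty. Origin at the centre of its underside, z up along the vial.
- fitting_a: Bystander: push-in fitting, 37 mm long, lying on the worktop inside the L of the track. Leave it.
- hex_key: Bystander: black hexagon key, 98 mm long, lying on the worktop inside the L of the track. Leave it.
- tape_roll: Bystander: small roll of white tape, 54 mm across, 16 mm high, lying beyond the bend on the left. Leave it.
- spare_vial: Bystander: glass vial with screw cap, 64 mm high, standing on the worktop by the case. Leave it.
Things that resemble listed ones, but are neither listed nor needed, are in the scene too. There is more than one size of the carrier; the job needs the larger.

How it is judged (in metres and radians):
On the way:
1. the carrier has come round the bend into the exit leg (x of carrier in the frame of track above 0.02 m and angle between the x axis of carrier and the x axis of track, either way round below 0.15 rad), for 0.1 s.
At the end, for the whole second after the job is handed in: the carrier stands still, latched in the dock: bolt out again behind the ear (within 1.5 mm of fully out) while the carrier keeps the buffer pressed in by more than 5 mm; the vial upright (within about 11 degrees) at the bottom of its hole in the carrier (value of joint bolt below 0.0015 m and value of joint buffer above 0.005 m and x of carrier in the frame of track above 0.05 m and linear speed of carrier below 0.01 m/s and angle between sample_vial's own z axis and vertical below 0.2 rad and z of sample_vial in the frame of carrier below 0.027 m); the robot touches nothing.
It fails at once if the carrier is rammed or forced (robot pushes it with more than 30 N) (contact force between any of the fingers, the arm and carrier above 30 N).
It fails at once if the robot touches the vial in the carrier (contact force between any of the fingers, the arm and sample_vial above 0.5 N).
It fails at once if a bystander is shifted by more than 15 mm (distance of any of fitting_a, hex_key, tape_roll, spare_vial from where it was at the start of the episode above 0.015 m).
It also fails if it takes over 51 s, if anything falls off the work surface, if the arm or the gripper's body presses on something with over 40 N, if the wrist force passes 120 N, or if a joint passes its speed limit or range.

## Working session

There is one attempt and no reset: what is moved stays moved. The work goes in short steps, Python scripts to look and compute and a tool call to move; the robot and the scene stay as the last step left them, time stands still between calls to the robot, and variables do not carry over. Pictures are saved under pics/ and viewed, at most 10 in all, crops included, and the job is handed in when it is done.

Besides the shell and the picture viewer there is one more tool, called as name(argument=value, ...), one argument or row to a line, values as JSON. step_arm: Moves the arm, as the interface text tells. Its arguments: {"type":"object","properties":{"dp":{"type":"array"},"roll":{"type":"array"},"gripper":{"type":"number"},"force":{"type":"number"}},"required":["dp","roll"]}

```bash
mkdir -p pics
cat > h.py <<'E'
import numpy as np, cv2
from bench import manip
def K(p):
    f=240/np.tan(np.radians(p['vfov'])/2); return f,p['cx'],p['cy']
def cloud(p):
    f,cx,cy=K(p); z=p['range_z'].astype(float); v,u=np.mgrid[:480,:640]
    c=np.stack([(u-cx)/f*z,(v-cy)/f*z,z],-1)
    R=cv2.Rodrigues(np.array(p['rvec'],float))[0]
    w=(c-np.array(p['tvec']).ravel())@R
    w[z==0]=np.nan; return w
def proj(p,P):
    f,cx,cy=K(p); R=cv2.Rodrigues(np.array(p['rvec'],float))[0]
    c=np.atleast_2d(P)@R.T+np.array(p['tvec']).ravel()
    return c[:,:2]/c[:,2:]*f+[cx,cy]
def save(p,n): cv2.imwrite('pics/'+n,p['color'][...,::-1])
E
python3 - <<'E'
from h import *
import pickle
print(manip.state(), manip.pinch_z)
for n in ['scene','top']:
    p=manip.capture(n); save(p,n+'1.png'); pickle.dump(p,open(n+'1.pkl','wb'))
    for l in ['carrier','track','bolt','buffer','sample_vial','fitting_a','hex_key','tape_roll','spare_vial']:
        print(n,l,[(np.round(d['location']),round(d['p'],2),np.round(proj(p,d['location'])[0])) for d in manip.recognise(l,p)])
E
```

```text
{'t': 0.0, 'qpos': array([ 1.15951034e+00,  2.07457799e-01,  1.54296464e+00,  7.98677420e-06,
        1.39348476e+00, -1.50500310e-01]), 'joint_vel': array([ 0.00027463, -0.00027801,  0.00051358,  0.00117989, -0.00051748,
       -0.00053579]), 'joint_efforts': array([-2.77130013e-03, -3.83045948e+01, -2.91587716e+01, -4.69153019e-04,
        1.08573333e-02,  1.11304651e-06]), 'ee_pos': array([147.96039484, 554.85372725, 230.09922651]), 'ee_rot': array([-0.40839891, -3.11427746,  0.00348904]), 'ft_force': array([-0.24640861,  0.12269426,  0.39818935]), 'ft_torque': array([ 0.03695187, -0.02353134,  0.01708144]), 'finger_force': 0.0, 'opening': 1.0018591949211668} 18.700000000000003
scene carrier [(array([562., 523.,  31.]), 0.66, array([269., 216.])), (array([385., 305.,  60.]), 0.59, array([269., 309.]))]
scene track [(array([482., 384.,  16.]), 0.75, array([286., 277.]))]
scene bolt []
scene buffer [(array([604., 386.,  52.]), 0.55, array([340., 229.]))]
scene sample_vial [(array([378., 345.,  65.]), 0.68, array([247., 294.])), (array([482., 384.,  12.]), 0.6, array([286., 279.])), 
[... 554 characters left out ...]
]), 0.33, array([308., 265.]))]
top track [(array([478., 397.,  18.]), 0.97, array([307., 268.]))]
top bolt [(array([573., 356.,  50.]), 0.5, array([327., 217.]))]
top buffer [(array([610., 395.,  56.]), 0.37, array([306., 197.]))]
top sample_vial [(array([383., 344., 102.]), 0.45, array([338., 318.]))]
top fitting_a [(array([526., 238.,   9.]), 0.65, array([387., 242.])), (array([612., 393.,  54.]), 0.18, array([307., 197.]))]
top hex_key [(array([594., 282.,   2.]), 0.7, array([363., 210.])), (array([403., 320.,  56.]), 0.29, array([349., 306.])), (array([478., 395.,  16.]), 0.22, array([308., 268.]))]
top tape_roll [(array([442., 536.,  13.]), 0.77, array([236., 289.]))]
top spare_vial []
```

View pics/top1.png

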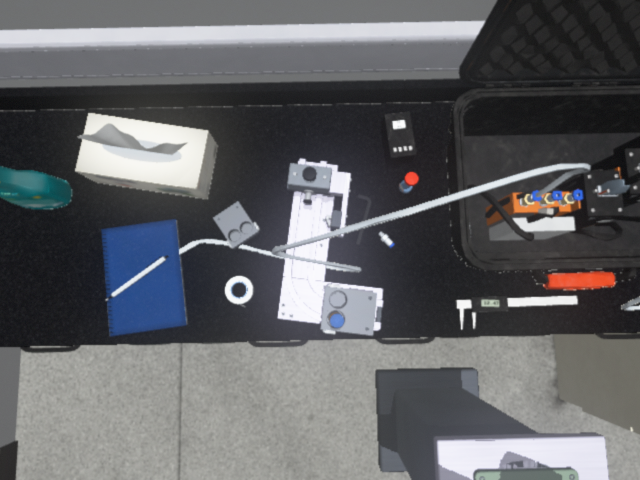

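View pics/scene1.png

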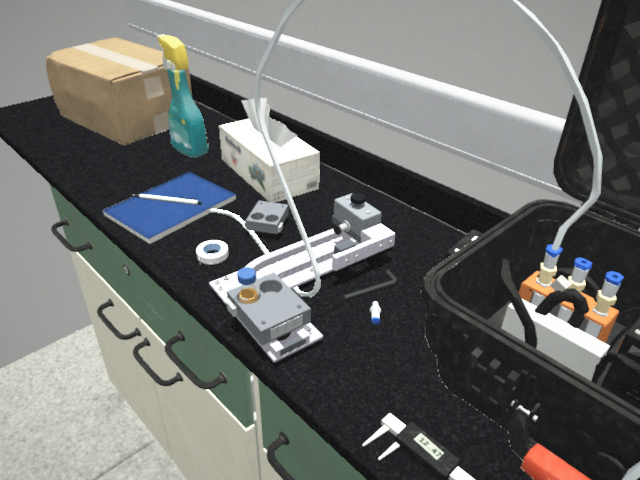

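The top view shows two grey carriers. The one on the track, deck at (352,310) with the blue-capped vial at (337,319), is the larger and fits the description. The one lying loose on the worktop at (236,226) is the smaller look-alike. The dock housing is at (310,178), the bolt at about (334,217), the tape at (238,290), the hex key at (363,215) and the fitting at (387,240). The spare vial is at (410,182).

Next I'll fit the track and carrier poses and make a confirming crop.

Run:
```python
from h import *
import pickle
from scipy.optimize import minimize
P={n:pickle.load(open(n+'1.pkl','rb')) for n in ['scene','top']}
print('ee proj',[proj(P[n],[148,555,231]) for n in P])
H=np.full((1000,1000),np.nan)  # 0.5mm? use 1px=0.5mm ; x 300..800,y 150..650
for n in P:
    w=cloud(P[n]); q=w.reshape(-1,3)
    m=(q[:,0]>300)&(q[:,0]<760)&(q[:,1]>150)&(q[:,1]<480)&(q[:,2]>-20)&(q[:,2]<140); q=q[m]
    print(n,'table z',np.median(q[abs(q[:,2])<6][:,2]), 'hist',np.histogram(q[:,2],bins=np.arange(10,110,4)))
    d=q[(abs(q[:,2]-60)<4)&(q[:,0]<480)]
    d=d[(abs(d-np.median(d,0))<70).all(1)]
    r=cv2.minAreaRect(d[:,:2].astype(np.float32)); print(n,'deck',len(d),r,np.median(d[:,2]))
    h=q[(q[:,2]>70)&(q[:,0]>560)&(q[:,1]>340)]; 
    d=h[abs(h[:,2]-81)<4]
    if len(d)>10: print(n,'dock top',cv2.minAreaRect(d[:,:2].astype(np.float32)),len(d))
    t=q[(q[:,2]>11)&(q[:,2]<20)]; t2=q[(q[:,2]>26)&(q[:,2]<34)]
    im=np.zeros((600,760,3),np.uint8)
    for s,c in ((t,(255,0,0)),(t2,(0,255,0)),(q[(q[:,2]>56)&(q[:,2]<64)],(0,0,255)),(q[(q[:,2]>70)],(255,255,255))):
        for x,y,z in s:
            cv2.circle(im,(int((480-y)*2),int((x-300)*1.3)),0,c,-1)
    if n=='top': cv2.imwrite('pics/map.png',im[::-1])
c=P['top']['color'][140:350,210:430,::-1]; cv2.imwrite('pics/crop.png',cv2.resize(c,None,fx=2.8,fy=2.8,interpolation=cv2.INTER_CUBIC))
```

```text
ee proj [array([[-20.85219763, 188.2764133 ]]), array([[193.23378793, 497.18417583]])]
scene table z -0.15553085491981772 hist (array([ 361, 2175,  383,  243,  943,  503,  332,  383,  432,  706,  497,
        639, 2683,  429,  129,  101,  107,  481,   88,   26,   71,  110,
        201,  115]), array([ 10,  14,  18,  22,  26,  30,  34,  38,  42,  46,  50,  54,  58,
        62,  66,  70,  74,  78,  82,  86,  90,  94,  98, 102, 106]))
scene deck 2369 ((396.1815185546875, 320.75860595703125), (100.12445068359375, 79.49369049072266), 81.73501586914062) 59.766627980117896
scene dock top ((646.1156005859375, 387.6553649902344), (79.81175994873047, 44.46073532104492), 82.56324768066406) 555
top table z -0.1677179101896374 hist (array([ 581, 3038,  382,   82,  994,  706,  214,  193,  192,  886,  200,
        444, 1935,  395,   34,   21,   60,  605,  138,    6,   11,   77,
        167,   93]), array([ 10,  14,  18,  22,  26,  30,  34,  38,  42,  46,  50,  54,  58,
        62,  66,  70,  74,  78,  82,  86,  90,  94,  98, 102, 106]))
top deck 1777 ((396.2044372558594, 321.4049987792969), (96.9161376953125, 77.92083740234375), 81.80522918701172) 59.85412997855727
top dock top ((646.055908203125, 388.46990966796875), (79.75074005126953, 42.966915130615234), 82.52396392822266) 769
```

View pics/crop.png

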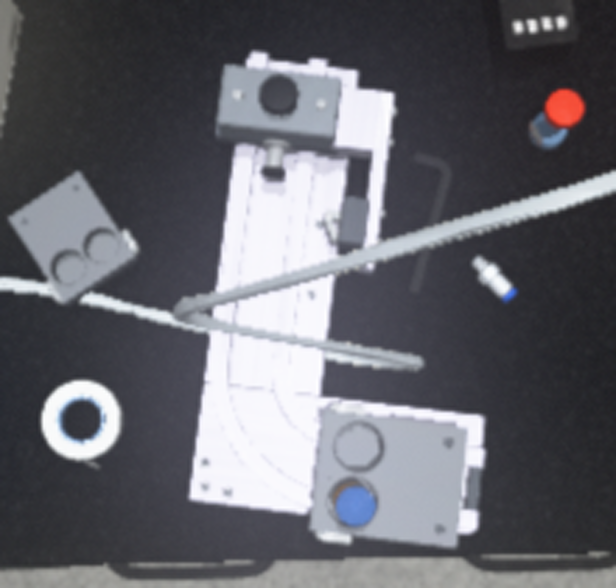

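View pics/map.png

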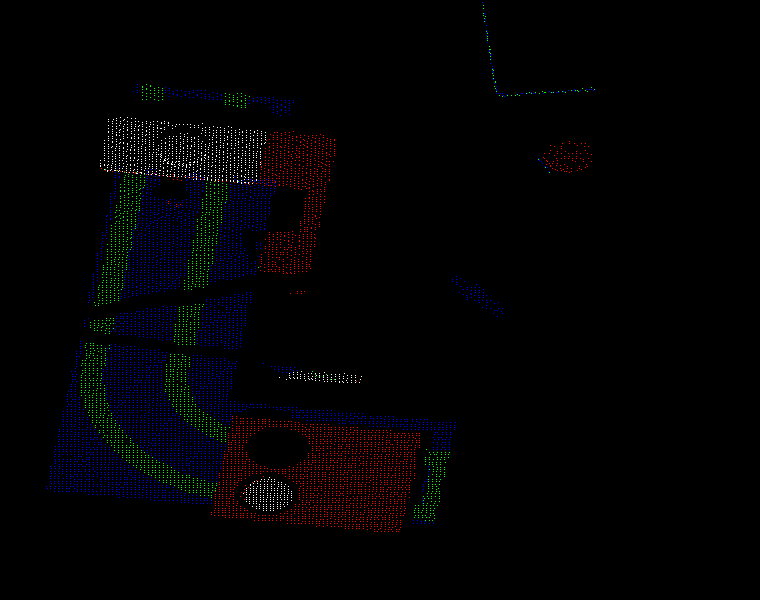

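The crop confirms it: the on-track carrier is at crop (395,475), with the blue vial in its left front hole at (352,503). The dock's buffer is at (275,160) and the bolt block at (352,222). The look-alike at (72,237) is visibly smaller and off the track.

Next I'll fit the track frame to the rail tops.

```bash
cat > g.py <<'E'
import numpy as np
def lane(s): # s=0 at bend entry; track mm
    L=np.pi*35
    if s<0: return np.array([-70,s])
    if s<L: a=np.pi-s/70; return 70*np.array([np.cos(a),np.sin(a)])
    return np.array([s-L,70.])
from scipy.optimize import brentq
def car(s): # s of rear disc -> origin, heading, push face (track)
    r=lane(s); f=lane(brentq(lambda t:np.hypot(*(lane(t)-r))-44,s+43,s+60))
    u=(f-r)/np.hypot(*(f-r)); o=(r+f)/2
    return o,np.arctan2(u[1],u[0]),o-49*u
E
python3 - <<'E'
from h import *
from g import *
import pickle
from scipy.optimize import least_squares
Q=[]
for n in ['top','scene']:
    q=cloud(pickle.load(open(n+'1.pkl','rb'))).reshape(-1,3)
    m=(q[:,0]>340)&(q[:,0]<640)&(q[:,1]>250)&(q[:,1]<470)&(abs(q[:,2]-30)<2); Q.append(q[m])
def tr(p,x): c,s=np.cos(p[2]),np.sin(p[2]); d=x[:,:2]-p[:2]; return np.c_[d[:,0]*c+d[:,1]*s,-d[:,0]*s+d[:,1]*c]
def lat(t): # signed offset from lane centre
    a=-70-t[:,0]; b=t[:,1]-70; c=np.hypot(t[:,0],t[:,1])-70
    return np.where(t[:,1]<0,a*1.0,np.where(t[:,0]>0,b,c))
for X in Q+[np.vstack(Q)]:
    p=np.array([480,340,-0.14]); w=5
    for k in range(4):
        def f(p):
            d=abs(lat(tr(p,X))); return np.clip(np.maximum(21-d,d-(21+w*2)),0,None)
        best=None
        r=least_squares(lambda p:np.abs(abs(lat(tr(p,X)))-21-w),p,loss='soft_l1',f_scale=2); p=r.x
        l=lat(tr(p,X)); i=abs(abs(l)-26)<12; w=np.median(abs(l[i]))-21
    print(len(X),p,w,np.percentile(l[i&(l>0)],[2,50,98]),np.percentile(l[i&(l<0)],[2,50,98]))
c,s=np.cos(p[2]),np.sin(p[2]);R=np.array([[c,-s],[s,c]])
print('carrier track', R.T@(np.array([396.2,321.2])-p[:2]))
print('dock top c track', R.T@(np.array([646.1,388.2])-p[:2]))
np.save('track.npy',p)
E
```

```text
1217 [ 4.69559819e+02  3.43262242e+02 -1.43599017e-01] -0.15370233008732015 [14.98282128 20.84359406 26.45502673] [-26.95760247 -20.84880522 -15.35522416]
1141 [ 4.69494309e+02  3.42616124e+02 -1.41707910e-01] 0.32570592714637314 [14.66230077 21.17120872 27.8349496 ] [-27.95752909 -21.42553394 -14.75968289]
2358 [ 4.69404519e+02  3.42930043e+02 -1.41627466e-01] 0.016067353144009644 [14.83941876 21.00342958 27.02066187] [-27.70211117 -21.03280713 -15.0362245 ]
carrier track [-69.40427204 -31.84561786]
dock top c track [168.53627538  69.75805281]
```

```bash
cat >> h.py <<'E'
from g import *
T=np.load('track.npy')
def t2w(v): c,s=np.cos(T[2]),np.sin(T[2]); return np.array([[c,-s],[s,c]])@v+T[:2]
def w2t(v): c,s=np.cos(T[2]),np.sin(T[2]); return np.array([[c,s],[-s,c]])@(np.asarray(v)-T[:2])
def tool():
    s=manip.state(); R=cv2.Rodrigues(s['ee_rot'])[0]
    return s,s['ee_pos'],R,np.arctan2(R[1,0],R[0,0])
def togo(w,yaw):
    s,p,R,y=tool(); d=R.T@(np.asarray(w)-p)
    print('pos',p.round(1),'track',w2t(p[:2]).round(1),'yaw',np.degrees(y).round(1),'tilt',np.degrees(np.arccos(-R[2,2])).round(2),'dp',d.round(1),'roll',np.degrees((y-yaw+np.pi)%(2*np.pi)-np.pi).round(1),'F',s['ft_force'].round(1),'t',s['t'])
E
python3 - <<'E'
from h import *
w=t2w(np.array([-70,-112.])); print(w)
togo([*w,231],np.pi/2+T[2])
E
```

```text
[384.29608722 241.9322466 ]
pos [148.3 555.6 231.3] track [-347.9  165.2] yaw 165.1 tilt 0.0 dp [-3.089e+02 -2.422e+02  3.000e-01] roll 83.2 F [-0.7 -0.3  0.4] t 1.0
```

step_arm(
  dp=[
    [-20,-15,0],
    [-40,-30,0],
    [-40,-32,0],
    [-42,-33,0],
    [-42,-33,0],
    [-42,-33,0],
    [-42,-33,0],
    [-40,-31,0],
  ],
  roll=[0,0,0,0,0,0,0,0],
  gripper=-1,
  force=60,
)

```text
t: 1.8
ee_pos: [375.6, 255.0, 231.7]
ee_rot: [0.408, 3.114, 0.001]
ft_force: [1.0, 0.7, -0.2]
opening: -0.0
finger_force: 0.0
```

step_arm(
  dp=[
    [0,0,0],
    [0,0,0],
    [0,0,0],
    [0,0,0],
    [0,0,0],
    [0,0,0],
    [0,0,0],
    [0,0,0],
  ],
  roll=[8.3,8.3,8.3,8.3,8.3,8.3,8.3,8.3],
)

```text
t: 2.6
ee_pos: [374.7, 256.6, 231.4]
ee_rot: [2.054, 2.376, 0.0]
ft_force: [-0.3, 1.4, 0.2]
opening: -0.002
finger_force: 0.0
```

step_arm(
  dp=[
    [0,0,0],
    [0,0,0],
    [0,0,0],
    [0,0,0],
  ],
  roll=[8.3,8.3,0,0],
)

```text
t: 3.0
ee_pos: [374.7, 256.6, 231.4]
ee_rot: [2.367, 2.066, 0.0]
ft_force: [-0.1, -0.1, 0.7]
opening: -0.003
finger_force: 0.0
```

Run:
```python
from h import *
w=t2w(np.array([-70,-112.])); togo([*w,42],np.pi/2+T[2])
print(tool()[0]['qpos'].round(2),tool()[0]['opening'])
p=manip.capture('wrist'); save(p,'wrist1.png')
```

```text
pos [374.7 256.6 231.4] track [-81.6 -98.8] yaw 82.2 tilt 0.01 dp [-13.3  11.5 189.4] roll 0.3 F [-0.1 -0.1  0.7] t 3.0
[ 0.41 -0.06  1.82 -0.    1.37  0.55] -0.002571326909341922
```

step_arm(
  dp=[
    [-13,11,0],
    [0,0,30],
    [0,0,40],
    [0,0,40],
    [0,0,40],
    [0,0,25],
    [0,0,14],
    [0,0,0],
  ],
  roll=[0.3,0,0,0,0,0,0,0],
)

```text
t: 3.85
ee_pos: [381.6, 241.4, 40.0]
ee_rot: [-2.372, -2.057, 0.009]
ft_force: [0.4, -0.6, 0.2]
opening: 0.002
finger_force: 0.0
```

Run:
```python
from h import *
import pickle
w=t2w(np.array([-70,-92.])); togo([*w,42],np.pi/2+T[2])
p=manip.capture('scene'); cv2.imwrite('pics/s2.png',cv2.resize(p['color'][180:400,160:420,::-1],None,fx=2.7,fy=2.7))
```

```text
pos [381.6 241.4  40. ] track [ -72.6 -113. ] yaw 81.8 tilt 0.33 dp [21.   2.6 -2.1] roll -0.0 F [ 0.4 -0.6  0.2] t 3.85
```

View pics/s2.png

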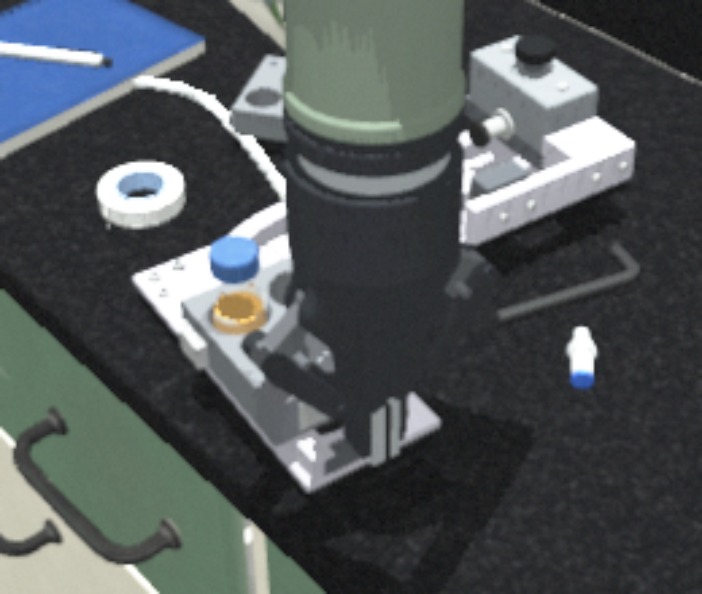

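The fingers stand behind the carrier's rear face, shut and centred at crop (385,440). The vial at (238,280) is well clear. I'll move up to contact slowly.

step_arm(
  dp=[
    [8,2.6,-2],
    [6,0,0],
    [3,0,0],
    [2,0,0],
    [2,0,0],
    [2,0,0],
    [2,0,0],
    [2,0,0],
  ],
  roll=[0,0,0,0,0,0,0,0],
)

```text
t: 4.7
ee_pos: [390.1, 268.5, 44.2]
ee_rot: [2.375, 2.056, -0.001]
ft_force: [0.7, -1.5, 1.0]
opening: 0.0
finger_force: 0.6
```

Run:
```python
from h import *
w=t2w(np.array([-70,-80.])); togo([*w,42],np.pi/2+T[2])
```

```text
pos [390.1 268.5  44.2] track [-68.  -84.9] yaw 81.8 tilt 0.03 dp [ 4.9 -2.   2.2] roll -0.1 F [ 0.7 -1.5  1. ] t 4.7
```

step_arm(
  dp=[
    [2,-1.5,2],
    [3,0,0],
    [3,0,0],
    [3,0,0],
    [3,0,0],
    [3,0,0],
    [3,0,0],
    [0,0,0],
  ],
  roll=[0,0,0,0,0,0,0,0],
)

```text
t: 5.5
ee_pos: [391.9, 289.2, 42.4]
ee_rot: [-2.375, -2.056, -0.001]
ft_force: [0.4, 0.1, 0.8]
opening: -0.003
finger_force: 0.0
```

```bash
cat >> h.py <<'E'
def deck(n='scene'):
    q=cloud(manip.capture(n)).reshape(-1,3)
    t=np.array(q[:,:2]); c,s=np.cos(T[2]),np.sin(T[2]); d=t-T[:2]; t=np.c_[d[:,0]*c+d[:,1]*s,-d[:,0]*s+d[:,1]*c]
    m=(abs(q[:,2]-60)<2.5)&(t[:,0]>-125)&(t[:,0]<150)&(t[:,1]>-130)&(t[:,1]<125)
    m&=~((t[:,0]>95)&(t[:,1]<35))
    return t[m]
E
python3 - <<'E'
from h import *
w=t2w(np.array([-70,-65.])); togo([*w,42],np.pi/2+T[2])
for n in ('scene','top'):
    d=deck(n); print(n,len(d),np.percentile(d,[0.5,99.5],axis=0).round(1), cv2.minAreaRect(d.astype(np.float32)))
E
```

```text
pos [391.9 289.2  42.4] track [-69.2 -64.1] yaw 81.8 tilt 0.05 dp [-0.9 -0.8  0.4] roll -0.1 F [0.4 0.1 0.8] t 5.5
scene 993 [[-108.3  -74.9]
 [ 149.5  102.7]] ((24.330718994140625, 12.559928894042969), (290.1080322265625, 126.29286193847656), 14.205288887023926)
top 1048 [[-107.4  -48.7]
 [ 148.1   84.9]] ((24.83599090576172, 16.573257446289062), (277.29150390625, 108.63002014160156), 12.971353530883789)
```

Run:
```python
from h import *
for n in ('scene','top'):
    d=deck(n); d=d[(d[:,0]<-25)&(d[:,1]<90)]; print(n,len(d),np.percentile(d,[1,99],axis=0).round(1), np.histogram(d[:,1],bins=np.arange(-100,90,10)))
```

```text
scene 790 [[-108.1  -75.3]
 [ -33.4   43.7]] (array([  0,   0,  48,  14,  74, 103,  79,  66,  77,  92,  58,  31,  29,
        74,  45,   0,   0,   0]), array([-100,  -90,  -80,  -70,  -60,  -50,  -40,  -30,  -20,  -10,    0,
         10,   20,   30,   40,   50,   60,   70,   80]))
top 977 [[-107.   -45.9]
 [ -30.2   42.6]] (array([  0,   0,   0,   0,   3,  29,  58,  76, 127, 197, 117,  46,  71,
       189,  64,   0,   0,   0]), array([-100,  -90,  -80,  -70,  -60,  -50,  -40,  -30,  -20,  -10,    0,
         10,   20,   30,   40,   50,   60,   70,   80]))
```

```bash
cat >> h.py <<'E'
def plan(s0,s1,n,d=12,z=42):
    _,p,R,y=tool(); P=np.array(p); 
    for s in np.linspace(s0,s1,n+1)[1:]:
        o,h,f=car(s); u=np.array([np.cos(h),np.sin(h)]); w=np.array([*t2w(f-d*u),z]); hy=h+T[2]
        dp=R.T@(w-P); roll=np.degrees((y-hy+np.pi)%(2*np.pi)-np.pi)
        print(f's={s:.1f} org {o.round(0)} h {np.degrees(h):.1f}',dp.round(1),round(roll,1))
        P=w; y=hy; R=np.array([[np.cos(y),np.sin(y),0],[np.sin(y),-np.cos(y),0],[0,0,-1.]])
E
python3 - <<'E'
from h import *
plan(-25,148,40)
E
```

```text
s=-20.7 org [-68.   1.] h 84.9 [ 5.1 -4.2  0.4] 5.0
s=-16.4 org [-67.   5.] h 82.8 [ 4.3 -1.8  0. ] 2.1
s=-12.0 org [-66.  10.] h 80.3 [ 4.3 -2.2  0. ] 2.5
s=-7.7 org [-65.  14.] h 77.5 [ 4.3 -2.6  0. ] 2.8
s=-3.4 org [-64.  18.] h 74.4 [ 4.3 -3.1  0. ] 3.1
s=1.0 org [-63.  22.] h 70.9 [ 4.2 -3.5  0. ] 3.4
s=5.3 org [-61.  26.] h 67.4 [ 4.2 -3.6  0. ] 3.5
s=9.6 org [-60.  29.] h 63.8 [ 4.2 -3.6  0. ] 3.5
s=13.9 org [-58.  33.] h 60.3 [ 4.2 -3.6  0. ] 3.5
s=18.2 org [-56.  36.] h 56.7 [ 4.2 -3.6  0. ] 3.5
s=22.6 org [-53.  40.] h 53.2 [ 4.2 -3.6  0. ] 3.5
s=26.9 org [-51.  43.] h 49.7 [ 4.2 -3.6  0. ] 3.5
s=31.2 org [-48.  46.] h 46.1 [ 4.2 -3.6  0. ] 3.5
s=35.6 org [-45.  49.] h 42.6 [ 4.2 -3.6  0. ] 3.5
s=39.9 org [-42.  52.] h 39.0 [ 4.2 -3.6  0. ] 3.5
s=44.2 org [-39.  54.] h 35.5 [ 4.2 -3.6  0. ] 3.5
s=48.5 org [-35.  56.] h 32.0 [ 4.2 -3.6  0. ] 3.5
s=52.9 org [-32.  58.] h 28.4 [ 4.2 -3.6  0. ] 3.5
s=57.2 org [-28.  60.] h 24.9 [ 4.2 -3.6  0. ] 3.5
s=61.5 org [-24.  62.] h 21.3 [ 4.2 -3.6  0. ] 3.5
s=65.8 org [-20.  63.] h 17.8 [ 4.2 -3.6  0. ] 3.5
s=70.2 org [-16.  64.] h 14.5
[... 191 characters left out ...]
 4.7 [ 4.2 -2.3  0. ] 2.0
s=91.8 org [ 4. 69.] h 3.1 [ 4.2 -2.   0. ] 1.6
s=96.1 org [ 8. 69.] h 1.8 [ 4.3 -1.6  0. ] 1.3
s=100.4 org [12. 70.] h 0.8 [ 4.3 -1.2  0. ] 0.9
s=104.8 org [17. 70.] h 0.3 [ 4.3 -0.8  0. ] 0.6
s=109.1 org [21. 70.] h 0.0 [ 4.3 -0.3  0. ] 0.2
s=113.4 org [25. 70.] h 0.0 [ 4.3 -0.   0. ] 0.0
s=117.7 org [30. 70.] h 0.0 [4.3 0.  0. ] 0.0
s=122.1 org [34. 70.] h 0.0 [ 4.3 -0.   0. ] 0.0
s=126.4 org [38. 70.] h 0.0 [4.3 0.  0. ] 0.0
s=130.7 org [43. 70.] h 0.0 [ 4.3 -0.   0. ] 0.0
s=135.0 org [47. 70.] h 0.0 [ 4.3 -0.   0. ] 0.0
s=139.3 org [51. 70.] h 0.0 [ 4.3 -0.   0. ] 0.0
s=143.7 org [56. 70.] h 0.0 [4.3 0.  0. ] 0.0
s=148.0 org [60. 70.] h 0.0 [ 4.3 -0.   0. ] 0.0
```

step_arm(
  dp=[
    [3,-1,0],
    [4,-2,0],
    [4,-2.5,0],
    [4,-2.5,0],
    [4,-3,0],
    [4,-3,0],
    [4,-3.5,0],
    [4,-3.5,0],
  ],
  roll=[2,2.6,3,3,3,3,3.2,3.4],
)

```text
t: 6.5
ee_pos: [381.4, 324.6, 42.3]
ee_rot: [2.742, 1.533, -0.001]
ft_force: [-0.0, -0.7, 1.2]
opening: 0.004
finger_force: 0.6
```

```bash
cat >> h.py <<'E'
def fit(): # s whose TCP path point is nearest along heading
    _,p,R,y=tool(); t=w2t(p[:2])
    def f(s,d=12):
        o,h,q=car(s); u=np.array([np.cos(h),np.sin(h)]); return (t-(q-d*u))@u
    s=brentq(f,-60,250); o,h,q=car(s); n=np.array([np.sin(h),-np.cos(h)])
    print('s',round(s,1),'right off',((t-q)@n).round(1),'head err(right+)',np.degrees(h+T[2]-y).round(1)); return s
E
python3 - <<'E'
from h import *
togo([*t2w(np.array([-70,-65.])),42],np.pi/2+T[2])
s=fit(); plan(s,s+36,8)
E
```

```text
pos [381.4 324.6  42.3] track [-84.6 -30.6] yaw 58.4 tilt 0.04 dp [-25.8  27.1   0.4] roll -23.5 F [-0.  -0.7  1.2] t 6.5
s 5.5 right off 0.4 head err(right+) 0.6
s=10.0 org [-59.  30.] h 63.5 [ 4.3 -4.2  0.3] 3.1
s=14.5 org [-57.  33.] h 59.8 [ 4.4 -3.8  0. ] 3.7
s=19.0 org [-55.  37.] h 56.1 [ 4.4 -3.8  0. ] 3.7
s=23.5 org [-53.  41.] h 52.4 [ 4.4 -3.8  0. ] 3.7
s=28.0 org [-50.  44.] h 48.7 [ 4.4 -3.8  0. ] 3.7
s=32.5 org [-47.  47.] h 45.1 [ 4.4 -3.8  0. ] 3.7
s=37.0 org [-44.  50.] h 41.4 [ 4.4 -3.8  0. ] 3.7
s=41.5 org [-41.  53.] h 37.7 [ 4.4 -3.8  0. ] 3.7
```

Tracking well.

step_arm(
  dp=[
    [4.4,-4,0],
    [4.4,-3.8,0],
    [4.4,-3.8,0],
    [4.4,-3.8,0],
    [4.4,-3.8,0],
    [4.4,-3.8,0],
    [4.4,-3.8,0],
    [4.4,-3.8,0],
  ],
  roll=[3.2,3.7,3.7,3.7,3.7,3.7,3.7,3.7],
)

```text
t: 7.3
ee_pos: [383.3, 370.5, 42.1]
ee_rot: [3.039, 0.794, -0.002]
ft_force: [-0.7, -0.9, 0.1]
opening: 0.0
finger_force: 0.6
```

Run:
```python
from h import *
togo([*t2w(np.array([-70,-65.])),42],np.pi/2+T[2])
s=fit(); plan(s,s+36,8)
p=manip.capture('top'); cv2.imwrite('pics/t3.png',cv2.resize(p['color'][150:350,220:420,::-1],None,fx=2.8,fy=2.8))
```

```text
pos [383.3 370.5  42.1] track [-89.2  15.2] yaw 29.3 tilt 0.09 dp [-33.5  75.3   0.1] roll -52.6 F [-0.7 -0.9  0.1] t 7.3
s 41.2 right off -0.4 head err(right+) 0.5
s=45.7 org [-37.  55.] h 34.3 [ 4.4 -3.5  0.1] 3.2
s=50.2 org [-34.  57.] h 30.6 [ 4.4 -3.8  0. ] 3.7
s=54.7 org [-30.  59.] h 26.9 [ 4.4 -3.8  0. ] 3.7
s=59.2 org [-26.  61.] h 23.2 [ 4.4 -3.8  0. ] 3.7
s=63.7 org [-22.  63.] h 19.5 [ 4.4 -3.8  0. ] 3.7
s=68.2 org [-18.  64.] h 15.9 [ 4.4 -3.7  0. ] 3.6
s=72.7 org [-14.  65.] h 12.7 [ 4.4 -3.5  0. ] 3.2
s=77.2 org [-10.  66.] h 9.8 [ 4.4 -3.2  0. ] 2.9
```

View pics/t3.png

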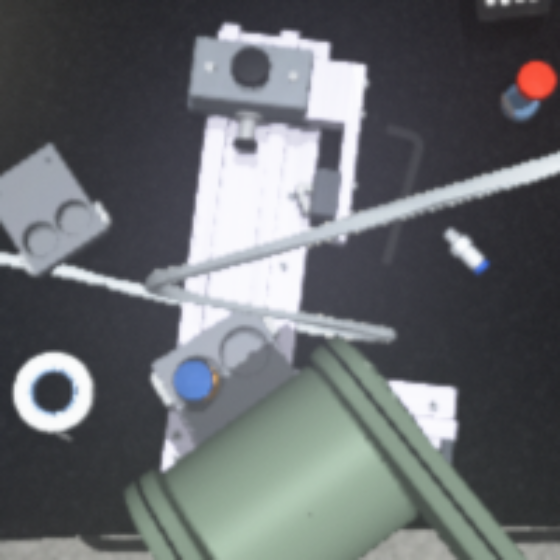

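The carrier is mid-bend and following, with the vial upright at (195,378) and the bystanders untouched.

step_arm(
  dp=[
    [4.4,-3.5,0],
    [4.4,-3.8,0],
    [4.4,-3.8,0],
    [4.4,-3.8,0],
    [4.4,-3.8,0],
    [4.4,-3.7,0],
    [4.4,-3.5,0],
    [4.4,-3.2,0],
  ],
  roll=[3.2,3.7,3.7,3.7,3.7,3.6,3.2,2.9],
)

```text
t: 8.15
ee_pos: [408.0, 408.5, 42.1]
ee_rot: [3.141, 0.047, -0.002]
ft_force: [-0.7, 0.6, 0.2]
opening: 0.002
finger_force: 0.5
```

Run:
```python
from h import *
togo([*t2w(np.array([-70,-65.])),42],np.pi/2+T[2])
s=fit(); plan(s,s+36,8)
```

```text
pos [408.  408.5  42.1] track [-70.   56.2] yaw 1.7 tilt 0.07 dp [-20.6 119.5   0.2] roll -80.2 F [-0.7  0.6  0.2] t 8.15
s 77.2 right off -0.4 head err(right+) 0.0
s=81.7 org [-6. 67.] h 7.3 [ 4.4 -2.5  0.1] 2.5
s=86.2 org [-1. 68.] h 5.2 [ 4.4 -2.5  0. ] 2.1
s=90.7 org [ 3. 69.] h 3.4 [ 4.4 -2.2  0. ] 1.8
s=95.2 org [ 7. 69.] h 2.0 [ 4.4 -1.8  0. ] 1.4
s=99.7 org [12. 70.] h 1.0 [ 4.5 -1.3  0. ] 1.0
s=104.2 org [16. 70.] h 0.3 [ 4.5 -0.9  0. ] 0.7
s=108.7 org [21. 70.] h 0.0 [ 4.5 -0.4  0. ] 0.3
s=113.2 org [25. 70.] h 0.0 [ 4.5 -0.   0. ] 0.0
```

step_arm(
  dp=[
    [4.4,-2.5,0],
    [4.4,-2.5,0],
    [4.4,-2.2,0],
    [4.4,-1.8,0],
    [4.4,-1.3,0],
    [4.4,-0.9,0],
    [4.4,-0.4,0],
    [4,0,0],
  ],
  roll=[2.5,2.1,1.8,1.4,1,0.7,0.3,0],
)

```text
t: 8.95
ee_pos: [444.0, 417.4, 42.2]
ee_rot: [3.134, -0.22, -0.0]
ft_force: [-0.4, 0.4, -0.7]
opening: -0.001
finger_force: 0.4
```

Run:
```python
from h import *
togo([*t2w(np.array([24,70.])),42],T[2])
s=fit()
p=manip.capture('scene'); cv2.imwrite('pics/s4.png',cv2.resize(p['color'][160:380,180:440,::-1],None,fx=2.7,fy=2.7))
```

```text
pos [444.  417.4  42.2] track [-35.6  70.2] yaw -8.0 tilt 0.0 dp [59.6  0.2  0.2] roll 0.1 F [-0.4  0.4 -0.7] t 8.95
s 113.3 right off -0.2 head err(right+) -0.1
```

View pics/s4.png

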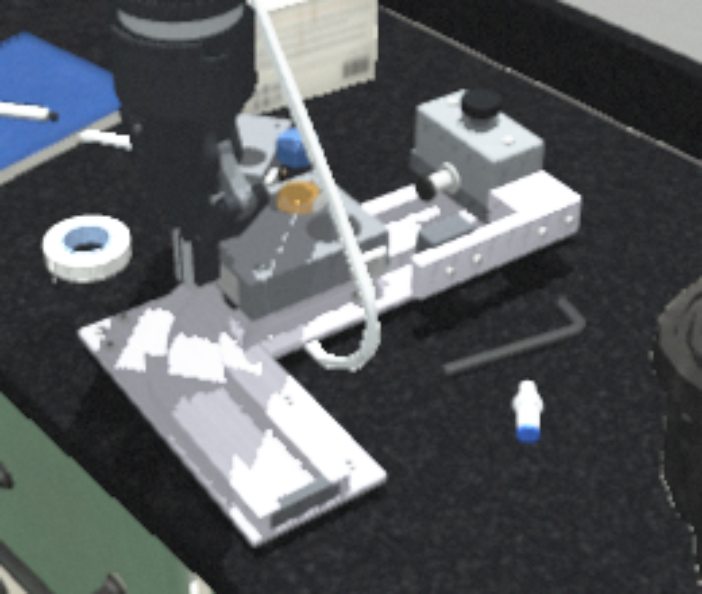

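The carrier is on the exit leg with the vial upright at (297,165). I'll push on at the same pace, then creep into the buffer.

step_arm(
  dp=[
    [4,0,0],
    [5,0,0],
    [5,0,0],
    [5,0,0],
    [5,0,0],
    [5,0,0],
    [4,0,0],
    [4,0,0],
  ],
  roll=[0,0,0,0,0,0,0,0],
)

```text
t: 9.8
ee_pos: [480.0, 412.7, 42.3]
ee_rot: [-3.134, 0.22, 0.002]
ft_force: [-2.8, 0.8, 0.9]
opening: -0.001
finger_force: 1.8
```

step_arm(
  dp=[
    [3,0,0],
    [2,0,0],
    [2,0,0],
    [2,0,0],
    [2,0,0],
    [2,0,0],
    [2,0,0],
    [2,0,0],
  ],
  roll=[0,0,0,0,0,0,0,0],
)

```text
t: 10.6
ee_pos: [496.9, 410.1, 42.3]
ee_rot: [-3.134, 0.221, 0.001]
ft_force: [-5.9, 1.1, 3.9]
opening: 0.002
finger_force: 3.2
```

Run:
```python
from h import *
togo([*t2w(np.array([24.5,70.])),42],T[2])
```

```text
pos [496.9 410.1  42.3] track [17.7 70.4] yaw -8.1 tilt 0.05 dp [6.8 0.4 0.3] roll 0.1 F [-5.9  1.1  3.9] t 10.6
```

step_arm(
  dp=[
    [1,0,0],
    [1,0,0],
    [1,0,0],
    [1,0,0],
  ],
  roll=[0,0,0,0],
)

```text
t: 11.0
ee_pos: [499.7, 409.8, 42.3]
ee_rot: [3.134, -0.22, -0.004]
ft_force: [-6.8, 1.3, 5.2]
opening: 0.005
finger_force: 3.6
```

step_arm(
  dp=[
    [1,0,0],
    [1,0,0],
    [1,0,0],
  ],
  roll=[0,0,0],
)

```text
t: 11.3
ee_pos: [502.5, 409.4, 42.3]
ee_rot: [3.134, -0.22, -0.005]
ft_force: [-7.8, 1.5, 5.2]
opening: -0.004
finger_force: 3.9
```

Run:
```python
from h import *
togo([*t2w(np.array([24.5,70.])),42],T[2])
p=manip.capture('scene'); cv2.imwrite('pics/s5.png',cv2.resize(p['color'][180:300,240:400,::-1],None,fx=4.5,fy=4.5,interpolation=cv2.INTER_CUBIC))
```

```text
pos [502.5 409.4  42.3] track [23.3 70.5] yaw -8.0 tilt 0.19 dp [1.2 0.5 0.3] roll 0.1 F [-7.8  1.5  5.2] t 11.3
```

View pics/s5.png

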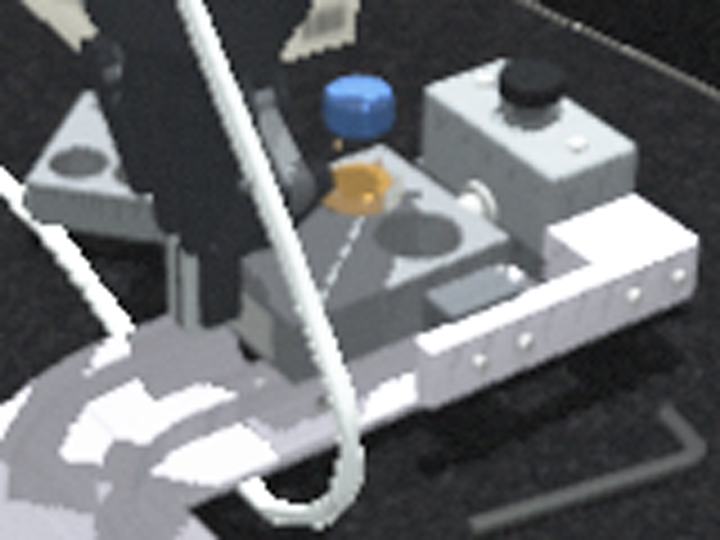

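The carrier is pressing the buffer at (480,200), with its ear at (515,270) passing the bolt. The vial is upright. I'll creep further, watching the force.

step_arm(
  dp=[
    [1,0,0],
    [1,0,0],
  ],
  roll=[0,0],
)

```text
t: 11.55
ee_pos: [504.2, 409.2, 42.3]
ee_rot: [3.134, -0.22, -0.006]
ft_force: [-8.1, 1.3, 5.2]
opening: -0.003
finger_force: 4.1
```

step_arm(
  dp=[
    [1,0,0],
    [1,0,0],
  ],
  roll=[0,0],
)

```text
t: 11.75
ee_pos: [506.7, 408.7, 42.3]
ee_rot: [3.133, -0.22, -0.004]
ft_force: [-6.8, 1.5, 4.0]
opening: -0.002
finger_force: 3.3
```

step_arm(
  dp=[
    [0.5,0,0],
    [0.5,0,0],
  ],
  roll=[0,0],
)

```text
t: 11.95
ee_pos: [507.7, 408.5, 42.3]
ee_rot: [3.134, -0.22, -0.004]
ft_force: [-6.4, 1.5, 4.2]
opening: 0.005
finger_force: 3.4
```

The force dropped from 8.1 to 6.4 N, so the bolt has probably snapped out. I'll push a hair more, then back off gently and check.

step_arm(
  dp=[
    [0.5,0,0],
    [0.5,0,0],
    [0,0,0],
  ],
  roll=[0,0,0],
)

```text
t: 12.25
ee_pos: [508.7, 408.4, 42.3]
ee_rot: [3.134, -0.22, -0.004]
ft_force: [-7.2, 1.5, 3.9]
opening: 0.005
finger_force: 3.4
```

step_arm(
  dp=[
    [-1,0,0],
    [-1,0,0],
    [-1,0,0],
    [-1,0,0],
  ],
  roll=[0,0,0,0],
)

```text
t: 12.65
ee_pos: [506.4, 408.6, 42.3]
ee_rot: [-3.134, 0.221, -0.001]
ft_force: [-1.2, 0.4, 2.0]
opening: 0.001
finger_force: 1.0
```

step_arm(
  dp=[
    [-1,0,0],
    [-1,0,0],
    [-1,0,0],
    [-1,0,0],
    [0,0,0],
  ],
  roll=[0,0,0,0,0],
)

```text
t: 13.15
ee_pos: [502.3, 409.2, 42.3]
ee_rot: [3.134, -0.22, 0.001]
ft_force: [-1.3, 0.4, -0.2]
opening: 0.002
finger_force: 0.0
```

step_arm(
  dp=[
    [-5,0,0],
    [-10,0,0],
    [-20,0,0],
    [-20,0,-10],
    [-20,0,-30],
    [0,0,-40],
    [0,0,-40],
    [0,0,0],
  ],
  roll=[0,0,0,0,0,0,0,0],
)

```text
t: 13.95
ee_pos: [430.7, 423.0, 169.9]
ee_rot: [-3.125, 0.218, -0.017]
ft_force: [0.6, 0.3, -0.1]
opening: 0.003
finger_force: 0.0
```

Run:
```python
from h import *
togo([*t2w(np.array([24.5,70.])),42],T[2])
for n in ('scene','top'):
    d=deck(n); d=d[(d[:,1]>25)&(d[:,0]<140)]; print(n,len(d),np.percentile(d,[1,50,99],axis=0).round(1))
p=manip.capture('scene'); a=p['color'][180:290,240:400,::-1]
q=manip.capture('top'); b=q['color'][160:270,270:430,::-1]
print([(l,[(np.round(r['location']),round(r['p'],2)) for r in manip.recognise(l,k)][:2]) for k in (p,q) for l in ('sample_vial','fitting_a','hex_key','tape_roll')])
im=np.vstack([cv2.resize(x,(800,550))[:, :, :] for x in (a,b)])
cv2.imwrite('pics/s6.png',cv2.resize(np.vstack([cv2.resize(a,(436,300)),cv2.resize(b,(436,300))]),None,fx=1,fy=1))
```

```text
pos [430.7 423.  169.9] track [-49.6  73.8] yaw -8.0 tilt 0.81 dp [ 72.8   5.3 128.6] roll 0.1 F [ 0.6  0.3 -0.1] t 13.95
scene 1134 [[ 35.9  30.1]
 [ 77.4  69.3]
 [132.1 109.2]]
top 621 [[ 49.7  31.1]
 [ 94.9  58.9]
 [132.3 109.3]]
[('sample_vial', [(array([583., 417.,  93.]), 0.91)]), ('fitting_a', [(array([534., 235.,  11.]), 0.51), (array([579., 278.,   8.]), 0.2)]), ('hex_key', [(array([579., 278.,   5.]), 0.73)]), ('tape_roll', [(array([440., 528.,  12.]), 0.71), (array([410., 366.,  17.]), 0.18)]), ('sample_vial', [(array([584., 412., 103.]), 0.76)]), ('fitting_a', [(array([528., 237.,  12.]), 0.39)]), ('hex_key', [(array([592., 285.,   6.]), 0.72)]), ('tape_roll', [])]
```

View pics/s6.png

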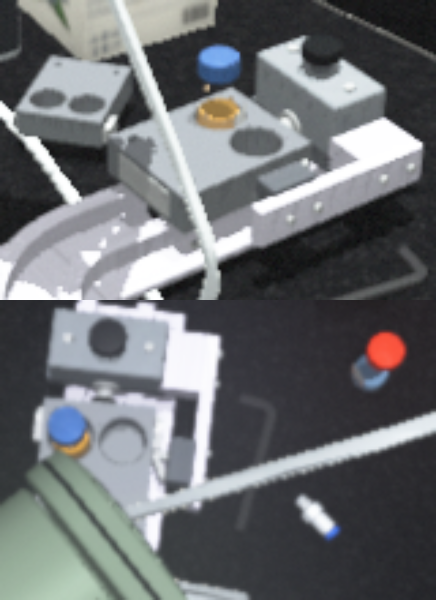

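The carrier sprang back about 5 mm from the deepest push and stopped with its origin about 85 mm along the exit leg. That matches the latched position of 146.5 − 62 = 84.5 mm. The vial is upright, the bystanders are in place and the robot is clear, so I'm handing in.

```bash
python3 -c "
from bench import manip
print(manip.close_job())"
```

```text
the job is handed in; nothing more can be done
None
```

I pushed the carrier round the bend into the dock, where it appears latched: it rests at the expected latched position, the vial is upright and the robot is clear. I handed the job in at about 14 s; no verdict came back.

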